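Demould a block candle and stand it in its dish

TASK

Lift the set house-shaped candle out of its open mould and lay it down on its side on clear glass, letting go of it there. Then take a fresh hold and stand it upright, flat foot down and roof ridge up, in the middle of the empty ceramic dish, and let go. Set it down gently both times without dropping or toppling it, and leave the jar, the bead box and the earring tray undisturbed.

Things in the scene. Friction and masses are not known exactly. Their poses are not given: they have to be found in the camera images.
- candle_center (a point): Centre of the solid ivory wax candle, a gabled house shape, 0.21 kg: 128 mm from flat foot to roof ridge (105 to the eaves, 45-degree roof), 46 wide, 40 thick, flat sides. 64 mm from the foot, mid-width, mid-thickness. x runs foot to ridge (up when standing), y across the width, z through the thickness. Starts lying in the mould, z up, its top face flush with the rim.
- candle_foot (a point): Centre of the candle's flat foot (46 x 40 mm), 64 mm from candle_center along -x; same axes as the candle.
- mould: Open-face mould of hard grey silicone, fixed: 163 (x) x 85 (y) x 50 mm high; origin in the middle of its underside. House-shaped cavity at its centre, 1.5 mm clear round the candle, 40 mm deep on a 10 mm floor; foot end to -x. Both long walls (18 mm) have a finger cut-out near the foot.
- mould_cutouts (a point): Mid-way between the two finger cut-outs, on the mould's centre line at rim height (50 mm), 38 mm from its centre towards -x; mould axes. Cut-outs: 42 mm long (x), open to the outside, down to 6 mm above the glass. Upright fingers closing along y take the candle there; steeply tilted ones do not fit. Too near the foot for standing the candle up in the same hold: the hand would meet the glass.
- dish_floor (a point): Centre of the inner floor of the round white ceramic dish, loose, 0.26 kg: 120 mm across at the rim, 18 mm high, the flat inner floor 6 mm above the glass and about 90 mm across; z up.
- dish: The same ceramic dish; origin at the centre of its underside, z up.
- jar: Round white plastic container with a ribbed screw-top lid, shut: 94 mm across, 73 mm high; origin at the centre of its underside. To be left alone.
- bead_box: Dark wooden prayer bead box with a sliding door in its top, shut: 85 x 160 x 58 mm; origin at the centre of its underside, long side along y. To be left alone.
- earring_tray: Hard dark grey silicone earring tray with six compartments: 90 x 160 x 18 mm; origin at the centre of its underside, long side along y. To be left alone.
Not all that is in view belongs to the job. What is shaped like the part that bears candle_center but green is not meant.

How it is judged:
By the outcome, as a careful person would: the job done as asked, in the order asked, and still so for the second after the job is handed in, with the robot touching nothing.
It also fails if it takes over 58 s, if anything falls off the work surface, if the arm or the gripper's body presses on something with over 40 N, if the wrist force passes 120 N, or if a joint passes its speed limit or range.

ROBOT

A 7-joint arm with a two-finger parallel gripper is mounted at the origin on the work surface. World frame = base frame: x ahead of the robot, y to its left, z up, the work surface at z = 0. Lengths are in m, angles in rad, forces in N, time in s.
With the tool pointing down it reaches from about 0.4 to 0.85 m from the base axis. Payload 10.4 kg.
Tool frame: the origin (TCP) lies at the very end of the fingers, on their centre line; the grasp point (between the pads) lies 19 mm behind it; z points along the fingers, y is the direction in which the jaws open and shut (so a half turn about z gives the same grasp; the last joint's range is limited). The gripper opens to 87 mm and grips with 3 to 60 N. Pads are 19 mm wide; open, the fingers measure 117 mm over their backs; the gripper's body (75 mm by 190 mm) begins 51 mm behind the grasp point.
Start: joints at [-1.241, 0.332, -0.065, 1.46, 0.022, 1.35, -0.088], TCP at [0.216, 0.587, 0.223] pointing down, gripper open.
Joint ranges: [-2.6, 2.6], [-0.5, 2.12], [-1.47, 1.34], [0.16, 2.42], [-1.27, 4.41], [0.06, 2.06], [-2.6, 2.6]. Speed limits (rad/s): [2.22, 2.22, 2.79, 2.79, 3.14, 3.14, 3.14].

INTERFACE

Orientations are given as a unit quaternion [x, y, z, w].
In Python, from cell import status, optics, ctrl, finder gives the robot as it stands. The module is installed in compiled form; this text tells all that it offers.
- The arm moves only by the shell command python3 -m inch 'ROWS' [FORCE]. ROWS is JSON, a list of rows, each a list of 3 entries, a list of its own where there are three numbers: the shift along the tool's x, y, z in cm, then the turn about the tool's z in degrees, then the opening, from -1 (shut) to 1 (fully open). In form: [[[tx, ty, tz], spin, fingers], ...]. A call has 1 to 20 rows; each row is the pose to reach, as a shift and turn from the pose measured when the call began, along the tool's axes at that moment; what a row does not reach only later rows make up. A row lasts 1/8 s, in which the tool goes at most 62.5 mm and 10.7 degrees, less where a joint would pass 70% of its speed; a pose out of reach is approached as far as the arm can. A call with a gripper value outside its range is refused whole. The fingers move at their own pace and stop on an object; FORCE is the grip in N (left out, the last holds). Time passes only in rows, so rows that repeat a pose let the fingers close. It gives the time, the measured TCP pose, the force and the opening at its end, in the units of the state.
- status.sense(): the state, without advancing time (a new reading comes with each control period).
- optics.capture(name): name is "scene" or "side" or "wrist"; returns a dict with "color" (384x512x3 uint8, blue, green, red), "depth" (384x512 float32, m along the optical axis (not along the pixel's ray), 0 where there is no reading), "vertical_fov" (degrees; the focal length in pixels is half the picture's height over the tangent of half this angle, whatever the lens; pixels are square), "cx", "cy" (the principal point, pixels), "xyz" and "attitude" of the camera in the world. Camera axes: x right, y down, z forward; pixel columns grow to the right and rows downward; lengths in m; the calibration is good to about 2 mm. A picture is of the moment at which its call begins.
- ctrl.close_job(): hands the job in, once; it reports no verdict.
Trained networks look in the newest picture that a camera, given by its name, has taken for a name from the list of things; names that differ only in an ending like _2 or _b are one class to them, and where a whole thing is asked for, a point or a joint stands for the part that bears it (a point fixed in the world has none). Each returns a list of dicts, best first, with "score" (0 to 1); they miss things now and then, are a little off and sometimes report something else, mostly with a low value. They report only what shows in the picture. A call takes as long as a camera call. They do not tell look-alikes from the thing itself.
- finder.spot_in(label, camera): "xyz" ([x, y, z] in m, in world coordinates, good to about 4 mm: the middle of the surface that is visible of it).
The state is a dict: "time": time; "q": joint angles; "qvel": joint speeds; "joint_efforts": joint torques, N m; "eef_pos": TCP position; "ee_rot": TCP orientation; "ft_force": force on the tool from outside, world axes, zero at the start; "moment": the same for the moment, N m; "width": finger opening in m.
Only numpy, scipy, OpenCV 4.12 (cv2) and the standard library are available. Lean on these libraries where they do the work, as an engineer would, in place of code of your own. Each camera call takes 0.05 s, during which the arm holds its last target.

## Working session

There is one attempt and no reset: what is moved stays moved. The work goes in short steps, Python scripts to look and compute and a shell command to move; the robot and the scene stay as the last step left them, time stands still between calls to the robot, and variables do not carry over. Pictures are saved under pics/ and viewed, and the job is handed in when it is done.

```bash
mkdir -p pics
cat > h.py <<'E'
import numpy as np, cv2
from cell import status, optics, ctrl, finder
from scipy.spatial.transform import Rotation as R
def cap(n,f=None):
    c=optics.capture(n)
    if f: cv2.imwrite('pics/'+f,c['color'])
    return c
def cloud(c):
    h,w=c['depth'].shape
    f=h/2/np.tan(np.radians(c['vertical_fov'])/2)
    v,u=np.mgrid[0:h,0:w]; d=c['depth']
    P=np.stack([(u-c['cx'])/f*d,(v-c['cy'])/f*d,d],-1)
    return P@rot(c['attitude']).T+np.array(c['xyz'])
def rot(a):
    a=np.array(a,float)
    return R.from_quat(a).as_matrix() if a.size==4 else a.reshape(3,3)
def px(c,p):
    f=c['depth'].shape[0]/2/np.tan(np.radians(c['vertical_fov'])/2)
    q=rot(c['attitude']).T@(np.array(p)-np.array(c['xyz']))
    return q[0]/q[2]*f+c['cx'],q[1]/q[2]*f+c['cy']
E
python3 - <<'E'
from h import *
s=status.sense(); print(s)
for n in ['scene','side','wrist']:
    c=cap(n,n+'0.png'); print(n,c['xyz'],c['attitude'],c['vertical_fov'],c['cx'],c['cy'])
    for l in ['candle_center','mould','mould_cutouts','dish_floor','jar','bead_box','earring_tray','candle_foot']:
        for d in finder.spot_in(l,n)[:3]: print(l,np.round(d['xyz'],3),round(d['score'],2),np.round(px(c,d['xyz'])))
E
```

```text
{'time': 0.0, 'q': array([-1.24058741,  0.33285388, -0.06469945,  1.46098472,  0.02160178,
        1.34990778, -0.08848698]), 'qvel': array([ 0.00072292, -0.00013703, -0.00125953, -0.00167105, -0.00068733,
       -0.00131536,  0.00106311]), 'joint_efforts': array([-1.53193005e-04, -6.23250532e+01,  2.46937521e-02, -3.89889979e+01,
       -6.13358058e-02,  3.97252408e-02,  1.81412051e-04]), 'eef_pos': array([0.21582557, 0.58611561, 0.22174446]), 'ee_rot': array([ 1.75473799e-01,  9.84483831e-01, -7.23192607e-04, -9.22951918e-05]), 'ft_force': array([-0.50036899, -0.06707567, -0.4970854 ]), 'moment': array([-0.02993889,  0.02275148,  0.0249676 ]), 'width': 0.08709066371983827}
scene [1.28703447 0.51039404 0.90097954] [ 0.43382714  0.8053249  -0.36106704 -0.18131854] 42.26005250092662 259.22802525608176 189.1848864637624
candle_center [0.358 0.077 0.039] 0.82 [325. 171.]
candle_center [0.502 0.213 0.049] 0.57 [348. 221.]
mould [0.552 0.214 0.043] 0.93 [338. 236.]
mould [ 0.499 -0.231  0.006] 0.5 [203. 169.]
mould_cutouts [0.552 0.212 0.047] 0.83 [337. 235.]
dish_floor [0.549 0.214 0.045
[... 480 characters left out ...]
01 0.048] 0.85 [173. 172.]
candle_center [0.33  0.055 0.037] 0.61 [156. 235.]
mould [0.508 0.17  0.041] 0.7 [189. 175.]
mould_cutouts [0.511 0.169 0.041] 0.7 [190. 175.]
dish_floor [ 0.502 -0.229  0.006] 0.66 [310. 274.]
jar [0.717 0.226 0.067] 0.72 [236. 126.]
bead_box [ 0.734 -0.008  0.058] 0.56 [304. 161.]
bead_box [0.717 0.224 0.064] 0.42 [236. 127.]
earring_tray [0.484 0.202 0.048] 0.61 [173. 172.]
earring_tray [ 0.735 -0.218  0.013] 0.57 [373. 214.]
candle_foot [0.488 0.202 0.047] 0.95 [174. 171.]
candle_foot [0.337 0.055 0.038] 0.88 [159. 233.]
wrist [0.14837504 0.61044728 0.38483245] [0.81258463 0.56702497 0.07718648 0.11059457] 59.64581496421186 255.49993737574422 192.73686020771547
```

View pics/scene0.png

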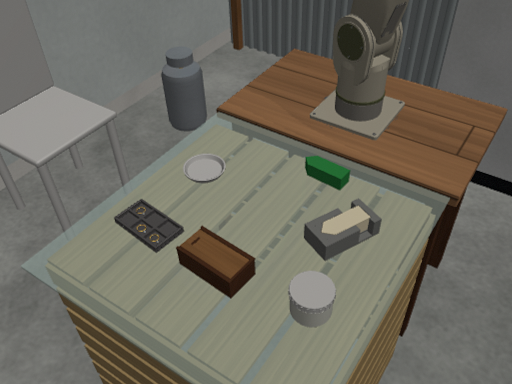

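View pics/side0.png

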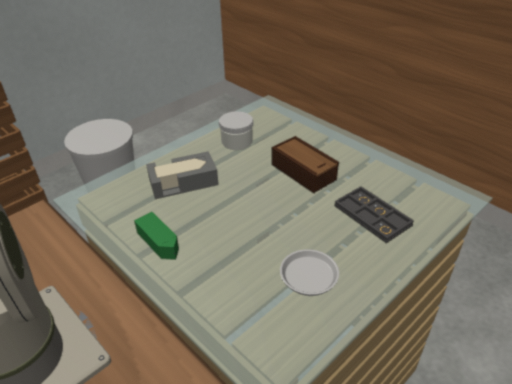

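View pics/wrist0.png

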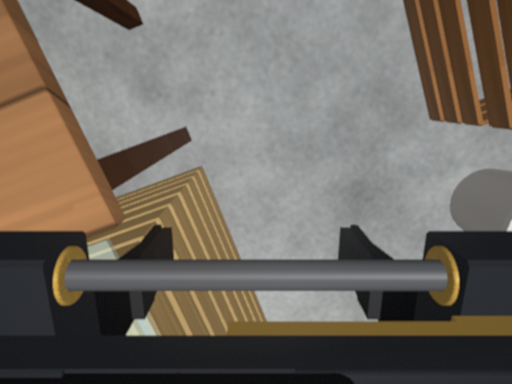

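Run:
```python
from h import *
for n in ['scene','side']:
    c=cap(n); X=cloud(c); img=c['color'].astype(int)
    # glass height check
    reg=(np.abs(X[...,0]-0.55)<.08)&(np.abs(X[...,1]+0.02)<.05)&(c['depth']>0); print(n,'glass z',np.median(X[reg][:,2]))
    box=(X[...,0]>.40)&(X[...,0]<.65)&(X[...,1]>.08)&(X[...,1]<.32)&(X[...,2]>.035)&(X[...,2]<.065)&(c['depth']>0)
    b,g,r=img[...,0],img[...,1],img[...,2]
    can=box&(r>150)&(r-b>25)
    mo=box&(r<130)&(X[...,2]>.044)
    for nm,m in [('candle',can),('all',can|mo)]:
        P=X[m]; rect=cv2.minAreaRect(P[:,:2].astype(np.float32)*1000)
        print(nm,m.sum(),rect,'z',np.percentile(P[:,2],[5,50,95]).round(4))
        pts=cv2.boxPoints(rect).round(1); print(pts.tolist())
    # dish
    d=(np.abs(X[...,0]-0.5)<.1)&(np.abs(X[...,1]+0.23)<.1)&(X[...,2]>.012)&(X[...,2]<.03)
    P=X[d]; print('dish rim',d.sum(),cv2.minEnclosingCircle(P[:,:2].astype(np.float32)*1000),np.percentile(P[:,2],[50,98]).round(4))
    big=cv2.resize(c['color'][120:270,100:420] if n=='scene' else c['color'][130:300,100:400],None,fx=2.4,fy=2.4,interpolation=cv2.INTER_CUBIC); cv2.imwrite('pics/%s_zoom.png'%n,big)
```

```text
scene glass z 0.0009807542270207081
candle 677 ((508.0933837890625, 205.21563720703125), (49.92360305786133, 125.03067016601562), 63.022647857666016) z [0.0481 0.051  0.0539]
[[441.1000061035156, 211.3000030517578], [552.5, 154.60000610351562], [575.0999755859375, 199.10000610351562], [463.70001220703125, 255.8000030517578]]
all 1740 ((510.7023010253906, 205.1903076171875), (88.14572143554688, 167.3417510986328), 64.922607421875) z [0.0467 0.0508 0.0536]
[[416.20001220703125, 200.6999969482422], [567.7999877929688, 129.8000030517578], [605.2000122070312, 209.60000610351562], [453.6000061035156, 280.6000061035156]]
dish rim 292 ((500.51922607421875, -228.25543212890625), 62.7591667175293) [0.0169 0.0218]
side glass z -0.0007905361307695147
candle 508 ((508.384033203125, 203.6503448486328), (52.68799591064453, 123.92554473876953), 65.285400390625) z [0.0471 0.0491 0.0513]
[[441.1000061035156, 205.60000610351562], [553.7000122070312, 153.8000030517578], [575.7000122070312, 201.6999969482422], [463.1000061035156, 253.5]]
all 1172 ((509.9840087890625, 203.5478515625), (92.67755126953125, 164.2422637939453), 65.76913452148438) z [0.0462 0.049  0.0512]
[[416.1000061035156, 195.0], [565.9000244140625, 127.5999984741211], [603.9000244140625, 212.10000610351562], [454.1000061035156, 279.5]]
dish rim 509 ((499.4695129394531, -227.73558044433594), 60.854183197021484) [0.0162 0.0189]
```

View pics/scene_zoom.png

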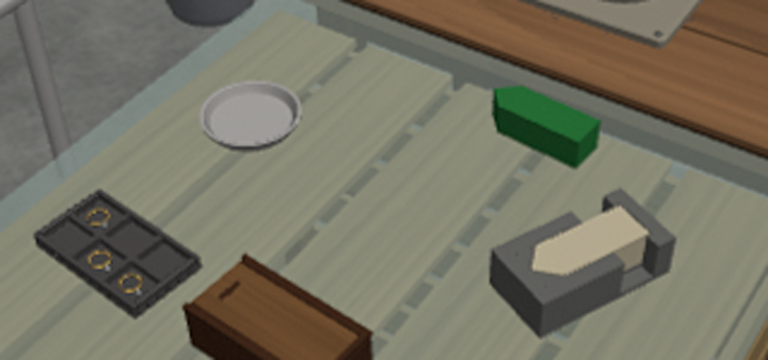

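View pics/side_zoom.png

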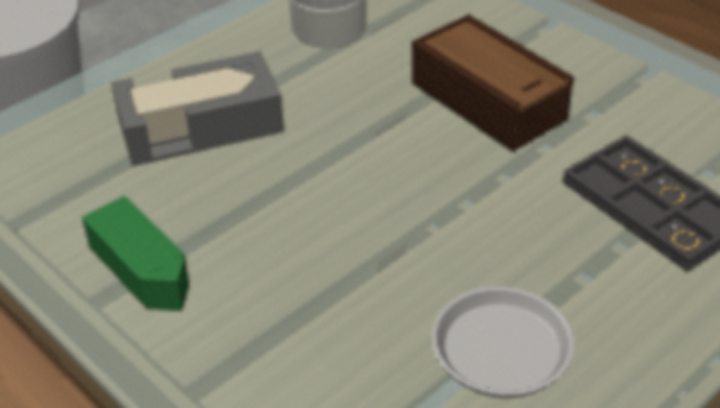

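```bash
cat >> h.py <<'E'
def to(p,yaw=None):
    """shift in tool axes (cm) and spin (deg) to bring TCP to p with tool x at world yaw (deg)"""
    s=status.sense(); M=R.from_quat(s['ee_rot']).as_matrix()
    t=M.T@(np.array(p)-s['eef_pos'])*100
    y0=np.degrees(np.arctan2(M[1,0],M[0,0]))
    sp=0 if yaw is None else -((yaw-y0+180)%360-180)
    print('t',s['time'].__round__(2) if hasattr(s['time'],'__round__') else s['time'],'tcp',s['eef_pos'].round(4),'yaw',round(y0,2),'tilt',np.degrees(np.arccos(-M[2,2])).round(2),'w',round(s['width'],4),'F',s['ft_force'].round(1))
    print(' -> shift cm',t.round(2),'spin',round(sp,2))
E
python3 - <<'E'
from h import *
to([.4802,.2182,.15],155.2)
to([.4802,.2182,.0120],155.2)
E
```

```text
t 1.45 tcp [0.2159 0.5865 0.2226] yaw 159.79 tilt 0.0 w 0.0869 F [ 0.5 -0.3  0.3]
 -> shift cm [-37.52 -25.44   7.26] spin 4.59
t 1.45 tcp [0.2159 0.5865 0.2226] yaw 159.79 tilt 0.0 w 0.0869 F [ 0.5 -0.3  0.3]
 -> shift cm [-37.52 -25.44  21.06] spin 4.59
```

```bash
python3 -m inch '[[[-5,-3.4,0],1,1],[[-10,-6.8,1],2,1],[[-15,-10.2,2],3,1],[[-20,-13.6,3],4,1],[[-25,-17,4],4.6,1],[[-30,-20.4,5],4.6,1],[[-34,-23,6.5],4.6,1],[[-37.5,-25.4,7.3],4.6,1],[[-37.5,-25.4,7.3],4.6,1],[[-37.5,-25.4,7.3],4.6,1],[[-37.5,-25.4,7.3],4.6,1]]'
python3 - <<'E'
from h import *
cap('wrist','w1.png'); cap('scene','s1.png')
to([.4802,.2182,.0120],155.2)
E
```

```text
time: 2.82
eef_pos: [0.4796, 0.2199, 0.1498]
ee_rot: [0.214, 0.977, 0.0, 0.0]
ft_force: [-0.6, -0.0, -0.8]
width: 0.0872
t 2.92 tcp [0.4796 0.2196 0.1497] yaw 155.29 tilt 0.03 w 0.0871 F [ 0.7 -0.1 -1.2]
 -> shift cm [-0.11 -0.11 13.77] spin 0.09
```

View pics/w1.png

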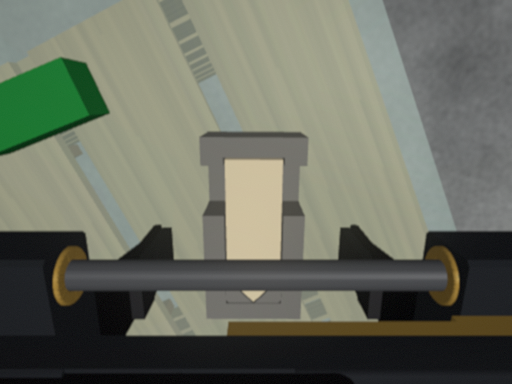

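View pics/s1.png

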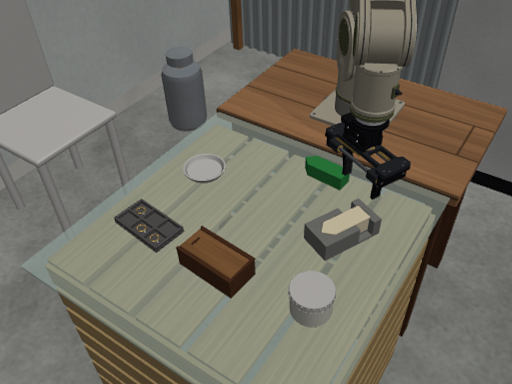

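Run:
```python
from h import *
c=cap('wrist'); X=cloud(c); img=c['color'].astype(int)
b,g,r=img[...,0],img[...,1],img[...,2]
can=(r>150)&(r-b>25)&(np.abs(X[...,2]-.05)<.01)&(c['depth']>0)
can[290:]=0
P=X[can]; print(can.sum(),np.median(P[:,2]))
M=R.from_quat(status.sense()['ee_rot']).as_matrix(); T=(P-status.sense()['eef_pos'])@M*1000
print('tool mm',np.percentile(T,[.5,99.5],axis=0).round(1))
for lo in (-50,-30,-10,10,30,50):
    q=T[(T[:,0]>lo)&(T[:,0]<lo+10)]
    if len(q): print(lo,np.percentile(q[:,1],[1,99]).round(1))
mo=(r<130)&(np.abs(X[...,2]-.05)<.006)&(c['depth']>0); mo[225:]=0
T2=(X[mo]-status.sense()['eef_pos'])@M*1000
T2=T2[np.abs(T2[:,1])<60]
print('mould',np.percentile(T2,[.5,99.5],axis=0).round(1), np.percentile(T2[T2[:,0]<30],[.5,99.5],axis=0).round(1))
# cutout edge rows: x of rim mask in columns at |y|~35
for sgn in(-1,1):
    q=T2[np.abs(T2[:,1]-sgn*35)<4]; h,e=np.histogram(q[:,0],bins=np.arange(-60,80,4)); print(sgn,list(zip(e.astype(int),h)))
```

```text
5566 0.050098295583364455
tool mm [[-59.  -24.9  97.8]
 [ 26.7  20.5 101.3]]
-50 [-24.7  20.1]
-30 [-25.1  20.6]
-10 [-24.6  20.1]
10 [-24.9  20.5]
mould [[-28.  -44.1  97.9]
 [ 44.5  39.8 105.3]] [[-28.1 -44.2  98. ]
 [ 30.   39.8 105.6]]
-1 [(np.int64(-60), np.int64(0)), (np.int64(-56), np.int64(0)), (np.int64(-52), np.int64(0)), (np.int64(-48), np.int64(0)), (np.int64(-44), np.int64(0)), (np.int64(-40), np.int64(0)), (np.int64(-36), np.int64(0)), (np.int64(-32), np.int64(5)), (np.int64(-28), np.int64(42)), (np.int64(-24), np.int64(55)), (np.int64(-20), np.int64(11)), (np.int64(-16), np.int64(0)), (np.int64(-12), np.int64(0)), (np.int64(-8), np.int64(0)), (np.int64(-4), np.int64(0)), (np.int64(0), np.int64(0)), (np.int64(4), np.int64(0)), (np.int64(8), np.int64(0)), (np.int64(12), np.int64(0)), (np.int64(16), np.int64(0)), (np.int64(20), np.int64(21)), (np.int64(24), np.int64(51)), (np.int64(28), np.int64(51)), (np.int64(32), np.int64(50)), (np.int64(36), np.int64(50)), (np.int64(40), np.int64(60)), (np.int64(44), np.int64(10)), (np.int64(48), np.int64(0)), (np.int64(52), np.int64(
[... 457 characters left out ...]
p.int64(-20), np.int64(5)), (np.int64(-16), np.int64(0)), (np.int64(-12), np.int64(0)), (np.int64(-8), np.int64(0)), (np.int64(-4), np.int64(0)), (np.int64(0), np.int64(0)), (np.int64(4), np.int64(0)), (np.int64(8), np.int64(0)), (np.int64(12), np.int64(0)), (np.int64(16), np.int64(0)), (np.int64(20), np.int64(30)), (np.int64(24), np.int64(50)), (np.int64(28), np.int64(52)), (np.int64(32), np.int64(53)), (np.int64(36), np.int64(50)), (np.int64(40), np.int64(55)), (np.int64(44), np.int64(13)), (np.int64(48), np.int64(0)), (np.int64(52), np.int64(0)), (np.int64(56), np.int64(0)), (np.int64(60), np.int64(0)), (np.int64(64), np.int64(0)), (np.int64(68), np.int64(0)), (np.int64(72), np.int64(0))]
```

```bash
python3 -m inch '[[[-0.3,-0.17,3],0,1],[[-0.3,-0.17,6],0,1],[[-0.3,-0.17,9],0,1],[[-0.3,-0.17,11],0,1],[[-0.3,-0.17,12.5],0,1],[[-0.3,-0.17,13.5],0,1],[[-0.3,-0.17,13.7],0,1],[[-0.3,-0.17,13.7],0,1]]' 25
python3 -m inch '[[[0,0,0],0,0.2],[[0,0,0],0,0],[[0,0,0],0,-0.2],[[0,0,0],0,-0.4],[[0,0,0],0,-0.6],[[0,0,0],0,-0.6]]' 25
```

```text
time: 3.98
eef_pos: [0.4821, 0.2169, 0.0132]
ee_rot: [0.214, 0.977, 0.0, 0.0]
ft_force: [0.2, -0.5, 0.3]
width: 0.087
time: 4.72
eef_pos: [0.4821, 0.2169, 0.0132]
ee_rot: [0.214, 0.977, 0.0, 0.0]
ft_force: [0.3, -0.0, 0.2]
width: 0.0456
```

```bash
python3 -m inch '[[[0,0,0],0,-1],[[0,0,0],0,-1],[[0,0,-0.3],0,-1],[[0,0,-0.7],0,-1],[[0,0,-1.2],0,-1],[[0,0,-1.8],0,-1],[[0,0,-2.4],0,-1],[[0,0,-3.2],0,-1],[[0,0,-4],0,-1],[[0,0,-5],0,-1],[[0,0,-6],0,-1],[[0,0,-7],0,-1],[[0,0,-7],0,-1]]' 35
python3 - <<'E'
from h import *
cap('side','d2.png'); c=cap('scene'); cv2.imwrite('pics/s2.png',cv2.resize(c['color'][120:270,250:450],None,fx=4,fy=4,interpolation=cv2.INTER_CUBIC))
to([.5,0.,.1],155)
E
```

```text
time: 6.35
eef_pos: [0.4826, 0.2171, 0.0841]
ee_rot: [0.214, 0.977, 0.001, 0.001]
ft_force: [-0.4, -0.6, -1.5]
width: 0.0458
t 6.45 tcp [0.4819 0.2168 0.0831] yaw 155.27 tilt 0.06 w 0.0463 F [ 0.  -0.7 -1.7]
 -> shift cm [-10.71 -18.94  -1.71] spin 0.27
```

View pics/s2.png

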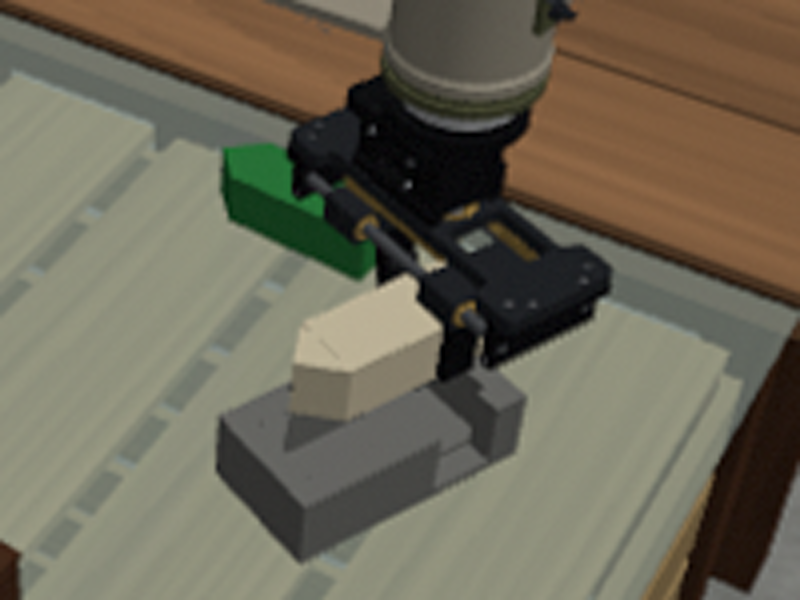

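View pics/d2.png

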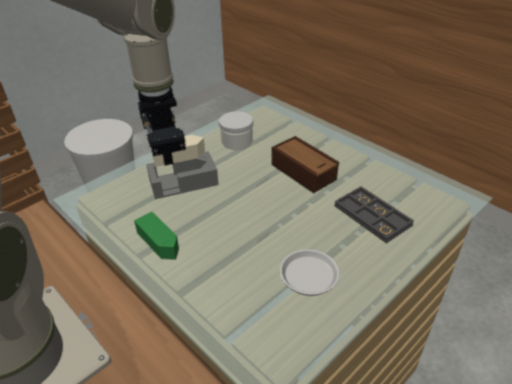

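```bash
python3 -m inch '[[[-1,-2,-0.5],0,-1],[[-2.5,-4.5,-0.5],0,-1],[[-4.5,-8,-0.5],0,-1],[[-6.5,-11.5,-0.5],0,-1],[[-8.5,-15,0],0,-1],[[-9.9,-17.1,1.5],0,-1],[[-9.9,-17.1,3.5],0,-1],[[-9.9,-17.1,5.5],0,-1],[[-9.9,-17.1,7],0,-1],[[-9.9,-17.1,7.3],0,-1],[[-9.9,-17.1,7.3],0,-1]]'
python3 - <<'E'
from h import *
c=cap('side'); cv2.imwrite('pics/d3.png',cv2.resize(c['color'][110:260,130:330],None,fx=4,fy=4,interpolation=cv2.INTER_CUBIC))
X=cloud(c); img=c['color'].astype(int); b,g,r=img[...,0],img[...,1],img[...,2]
s=status.sense(); M=R.from_quat(s['ee_rot']).as_matrix(); T=(X-s['eef_pos'])@M*1000
m=(r>140)&(r-b>25)&(np.abs(T[...,1])<30)&(T[...,0]<40)&(T[...,0]>-110)&(X[...,2]>.012)&(c['depth']>0)
for lo in range(-110,40,10):
    q=X[m&(T[...,0]>lo)&(T[...,0]<lo+10)]
    if len(q)>3: print(lo,len(q),'z',np.percentile(q[:,2],[3,97]).round(4))
to([.5,.02,.0032],155.2)
E
```

```text
time: 7.82
eef_pos: [0.5006, 0.02, 0.0102]
ee_rot: [0.214, 0.977, 0.0, 0.0]
ft_force: [-1.0, 0.8, -2.0]
width: 0.0458
-90 26 z [0.0429 0.0471]
-80 49 z [0.0427 0.0478]
-70 44 z [0.0433 0.0482]
20 5 z [0.0455 0.0494]
30 24 z [0.0392 0.0488]
t 7.88 tcp [0.5008 0.0201 0.0105] yaw 155.28 tilt 0.1 w 0.0456 F [ 0.1 -0.1 -1.5]
 -> shift cm [ 0.07 -0.04  0.73] spin 0.08
```

View pics/d3.png

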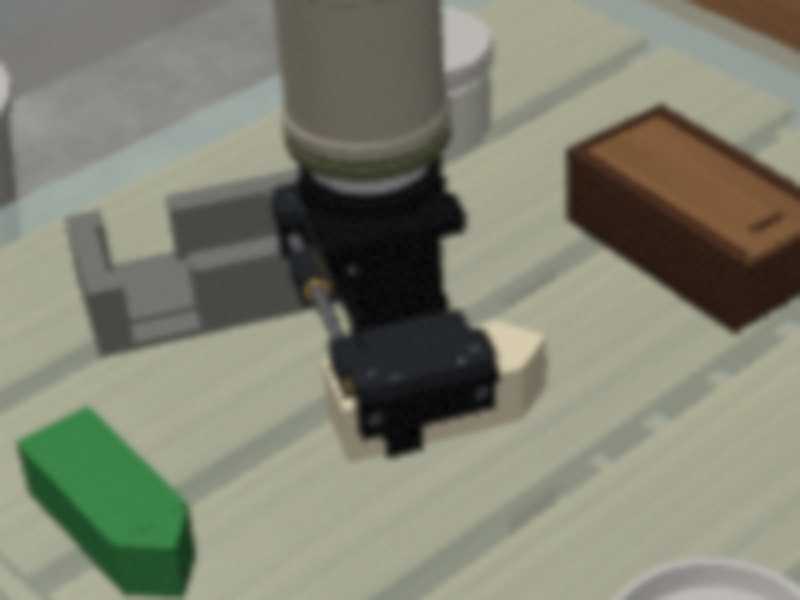

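```bash
python3 -m inch '[[[0,0,0.2],0,-1],[[0,0,0.4],0,-1],[[0,0,0.55],0,-1],[[0,0,0.65],0,-1],[[0,0,0.72],0,-1],[[0,0,0.72],0,-1],[[0,0,0.72],0,-1]]'
```

```text
time: 8.75
eef_pos: [0.5008, 0.0201, 0.0033]
ee_rot: [0.214, 0.977, 0.001, 0.001]
ft_force: [-0.0, -0.4, -1.8]
width: 0.0456
```

```bash
python3 -m inch '[[[0,0,0.05],0,-1],[[0,0,0.1],0,-1],[[0,0,0.1],0,-1],[[0,0,0.1],0,-1]]'
```

```text
time: 9.25
eef_pos: [0.5009, 0.0201, 0.0031]
ee_rot: [0.214, 0.977, 0.001, 0.001]
ft_force: [-5.4, 0.1, 12.0]
width: 0.0458
```

```bash
python3 -m inch '[[[0,0,-0.05],0,-1],[[0,0,-0.05],0,-1],[[0,0,-0.05],0,-1]]' 3
python3 -m inch '[[[0,0,0],0,0.1],[[0,0,0],0,0.15],[[0,0,0],0,0.2],[[0,0,0],0,0.4],[[0,0,0],0,0.8],[[0,0,0],0,1],[[0,0,0],0,1],[[0,0,-2],0,1],[[0,0,-4],0,1],[[0,0,-8],0,1],[[3,0,-14],0,1],[[6,0,-18],0,1],[[6,0,-18],0,1]]'
python3 - <<'E'
from h import *
c=cap('wrist','w4.png'); c2=cap('side'); cv2.imwrite('pics/d4.png',cv2.resize(c2['color'][110:260,130:330],None,fx=4,fy=4,interpolation=cv2.INTER_CUBIC))
for n,c in (('wrist',c),('side',c2),('scene',cap('scene'))):
    X=cloud(c); img=c['color'].astype(int); b,g,r=img[...,0],img[...,1],img[...,2]
    m=(r>140)&(r-b>25)&(np.abs(X[...,2]-.04)<.007)&(c['depth']>0)&(abs(X[...,0]-.53)<.12)&(abs(X[...,1])<.1)
    P=X[m]; print(n,m.sum(),np.percentile(P[:,2],[5,50,95]).round(4)); rect=cv2.minAreaRect((P[:,:2]*1000).astype(np.float32)); print(rect,cv2.boxPoints(rect).round(1).tolist())
to([.555,-.005,.02],155.2)
E
```

```text
time: 9.62
eef_pos: [0.501, 0.0201, 0.0036]
ee_rot: [0.214, 0.977, 0.001, 0.001]
ft_force: [0.2, -0.1, -1.1]
width: 0.0461
time: 11.25
eef_pos: [0.4468, 0.0464, 0.1869]
ee_rot: [0.213, 0.977, 0.003, 0.003]
ft_force: [0.7, -0.5, -0.6]
width: 0.087
wrist 3308 [0.0388 0.0401 0.0412]
((530.5386352539062, 5.893108367919922), (45.89055633544922, 127.19908142089844), 65.86865997314453) [[463.1000061035156, 11.0], [579.2000122070312, -41.0], [598.0, 0.800000011920929], [481.8999938964844, 52.79999923706055]]
side 722 [0.0365 0.0391 0.0414]
((527.36572265625, 7.369319915771484), (50.84257888793945, 126.46852111816406), 65.16156005859375) [[459.29998779296875, 10.899999618530273], [574.0999755859375, -42.29999923706055], [595.4000244140625, 3.9000000953674316], [480.70001220703125, 57.0]]
scene 588 [0.0381 0.041  0.0436]
((527.9146118164062, 9.080524444580078), (49.58644485473633, 128.34986877441406), 65.8399658203125) [[459.20001220703125, 12.699999809265137], [576.2999877929688, -39.79999923706055], [596.5999755859375, 5.400000095367432], [479.5, 58.0]]
t 11.4 tcp [0.4461 0.0447 0.1828] yaw 155.27 tilt 0.08 w 0.0868 F [ 0.1 -0.6 -0.8]
 -> shift cm [-11.97   0.02  16.29] spin 0.07
```

View pics/w4.png

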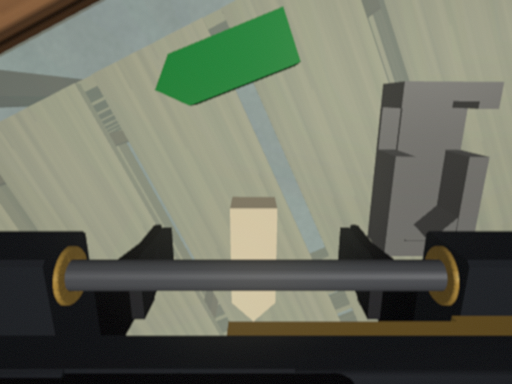

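View pics/d4.png

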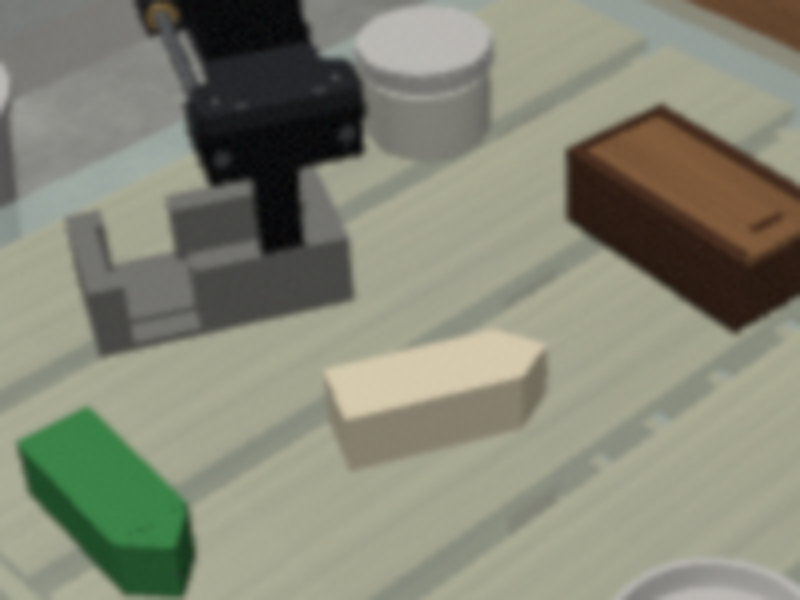

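```bash
python3 -m inch '[[[-4,0.1,2],-0.2,1],[[-8,0.1,4],-0.2,1],[[-11.7,0.1,7],-0.2,1],[[-11.7,0.1,11],-0.2,1],[[-11.7,0.1,14],-0.2,1],[[-11.7,0.1,16.5],-0.2,1],[[-11.7,0.1,17.5],-0.2,1],[[-11.7,0.1,17.9],-0.2,1],[[-11.7,0.1,17.9],-0.2,1],[[-11.7,0.1,17.9],-0.2,1]]'
python3 - <<'E'
from h import *
to([.5527,-.0032,.003],155.6)
c=cap('side'); cv2.imwrite('pics/d5.png',cv2.resize(c['color'][110:260,130:330],None,fx=4,fy=4,interpolation=cv2.INTER_CUBIC))
E
```

```text
time: 12.65
eef_pos: [0.5535, -0.0031, 0.0047]
ee_rot: [0.212, 0.977, 0.001, 0.001]
ft_force: [-0.3, 0.6, 0.2]
width: 0.0871
t 12.65 tcp [ 0.5535 -0.0031  0.0047] yaw 155.46 tilt 0.14 w 0.0871 F [-0.3  0.6  0.2]
 -> shift cm [ 0.07 -0.04  0.17] spin -0.14
```

View pics/d5.png

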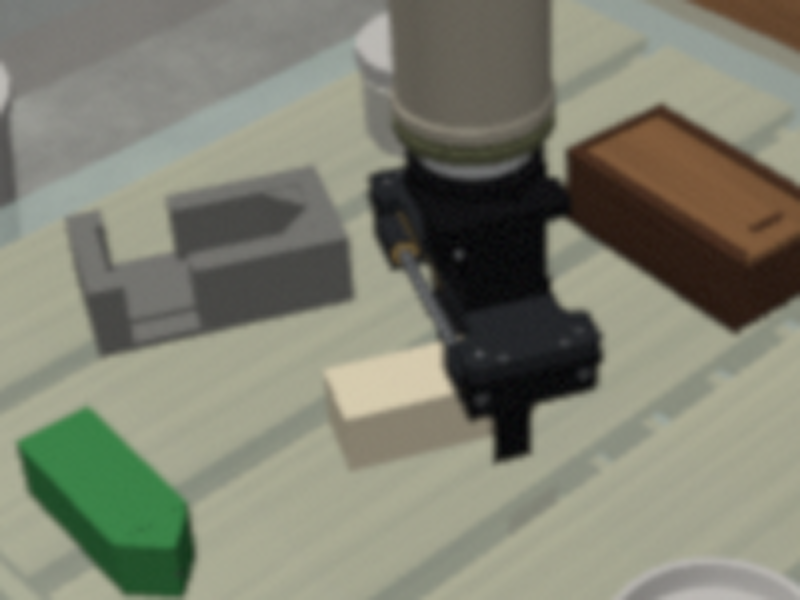

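```bash
python3 -m inch '[[[0,0,0.2],0,0.5],[[0,0,0.2],0,0.2],[[0,0,0.2],0,-0.1],[[0,0,0.2],0,-1],[[0,0,0.2],0,-1],[[0,0,0.2],0,-1]]' 6
python3 -m inch '[[[0.1,0,-0.5],0,-1],[[0.25,0,-0.9],0,-1],[[0.5,0,-1.5],0,-1],[[0.8,0,-2.2],0,-1],[[0.8,0,-2.2],0,-1]]' 6
python3 - <<'E'
from h import *
to([.5527,-.0032,.003],155.6)
c=cap('side'); cv2.imwrite('pics/d6.png',cv2.resize(c['color'][110:260,130:330],None,fx=4,fy=4,interpolation=cv2.INTER_CUBIC))
E
```

```text
time: 13.45
eef_pos: [0.5535, -0.0031, 0.0027]
ee_rot: [0.212, 0.977, 0.001, 0.001]
ft_force: [-0.1, 0.1, 0.0]
width: 0.0461
time: 14.08
eef_pos: [0.5464, 0.0004, 0.0254]
ee_rot: [0.212, 0.977, 0.001, 0.001]
ft_force: [0.8, -1.0, -2.0]
width: 0.0459
t 14.07 tcp [5.464e-01 4.000e-04 2.540e-02] yaw 155.48 tilt 0.21 w 0.0459 F [ 0.8 -1.  -2. ]
 -> shift cm [-0.72 -0.07  2.24] spin -0.12
```

View pics/d6.png

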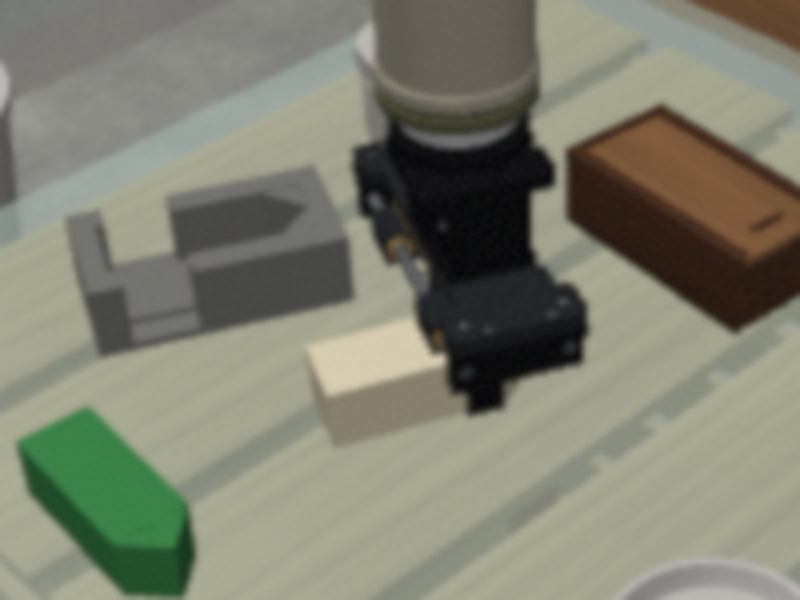

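```bash
python3 -m inch '[[[-0.2,0,0.7],0,-1],[[-0.5,0,1.4],0,-1],[[-0.8,0,2],0,-1],[[-0.8,0,2.24],0,-1],[[-0.8,0,2.27],0,-1],[[-0.8,0,2.27],0,-1],[[-0.8,0,2.27],0,-1]]' 6
python3 -m inch '[[[0,0,0],0,-1],[[0,0,0],0,-1],[[0.1,0,-0.5],0,-1],[[0.25,0,-0.9],0,-1],[[0.5,0,-1.5],0,-1],[[0.8,0,-2.2],0,-1],[[0.8,0,-2.2],0,-1]]' 3
python3 - <<'E'
from h import *
to([.5527,-.0032,.003],155.6)
c=cap('side'); cv2.imwrite('pics/d7.png',cv2.resize(c['color'][110:260,130:330],None,fx=4,fy=4,interpolation=cv2.INTER_CUBIC))
E
```

```text
time: 15.0
eef_pos: [0.5536, -0.0029, 0.0023]
ee_rot: [0.212, 0.977, 0.001, 0.001]
ft_force: [1.2, -0.2, -0.5]
width: 0.0455
time: 15.88
eef_pos: [0.5465, 0.0006, 0.0251]
ee_rot: [0.212, 0.977, 0.001, 0.002]
ft_force: [0.8, 0.3, -0.2]
width: 0.0463
t 15.88 tcp [0.5465 0.0006 0.0251] yaw 155.5 tilt 0.25 w 0.0463 F [ 0.8  0.3 -0.2]
 -> shift cm [-0.72 -0.1   2.21] spin -0.1
```

View pics/d7.png

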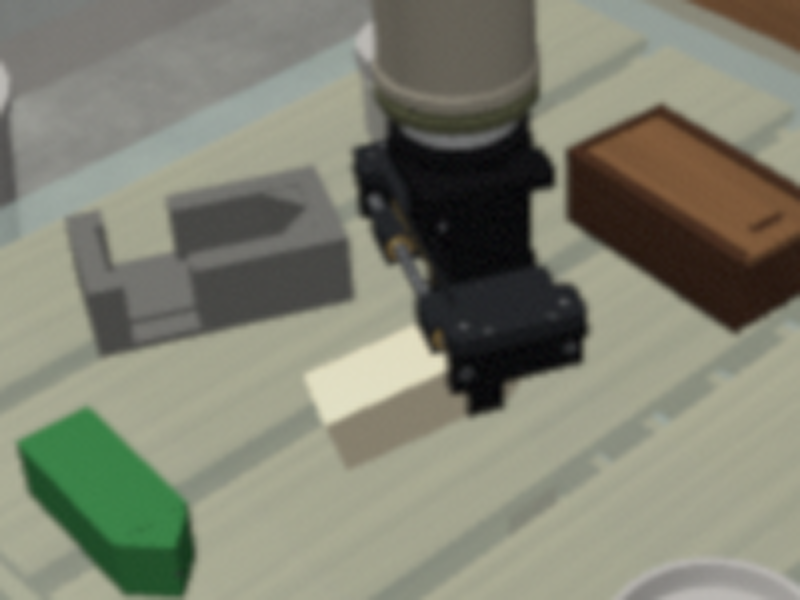

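```bash
python3 -m inch '[[[0.3,0,-0.5],0,-1],[[0.6,0,-0.95],0,-1],[[1,0,-1.45],0,-1],[[1.4,0,-1.95],0,-1],[[1.85,0,-2.4],0,-1],[[2.35,0,-2.85],0,-1],[[2.8,0,-3.2],0,-1],[[3.2,0,-3.5],0,-1],[[3.2,0,-3.5],0,-1]]' 3
python3 - <<'E'
from h import *
to([.5527,-.0032,.003],155.6)
c=cap('side'); cv2.imwrite('pics/d8.png',cv2.resize(c['color'][110:260,130:330],None,fx=4,fy=4,interpolation=cv2.INTER_CUBIC))
E
```

```text
time: 17.05
eef_pos: [0.5172, 0.014, 0.06]
ee_rot: [0.212, 0.977, 0.001, 0.002]
ft_force: [-0.6, -0.0, -0.6]
width: 0.0458
t 17.05 tcp [0.5172 0.014  0.06  ] yaw 155.51 tilt 0.26 w 0.0458 F [-0.6 -0.  -0.6]
 -> shift cm [-3.93 -0.11  5.71] spin -0.09
```

View pics/d8.png

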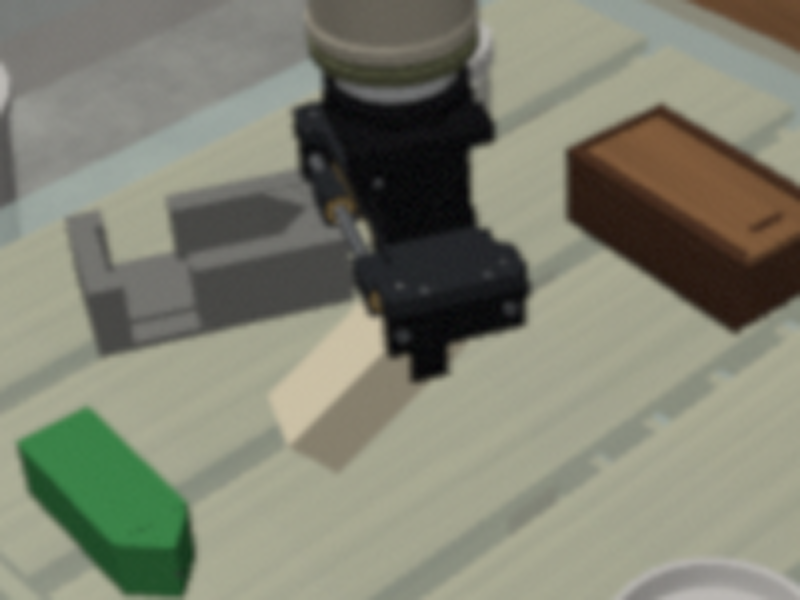

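```bash
python3 -m inch '[[[0.5,0,-0.28],0,-1],[[1,0,-0.53],0,-1],[[1.6,0,-0.8],0,-1],[[2.2,0,-1],0,-1],[[2.75,0,-1.15],0,-1],[[3.3,0,-1.27],0,-1],[[3.9,0,-1.35],0,-1],[[4.5,0,-1.4],0,-1],[[5.1,0,-1.4],0,-1],[[5.7,0,-1.36],0,-1],[[5.7,0,-1.36],0,-1]]' 3
python3 - <<'E'
from h import *
to([.5527,-.0032,.003],155.6)
c=cap('side'); cv2.imwrite('pics/d9.png',cv2.resize(c['color'][110:260,130:330],None,fx=4,fy=4,interpolation=cv2.INTER_CUBIC))
E
```

```text
time: 18.48
eef_pos: [0.4647, 0.0379, 0.0731]
ee_rot: [0.212, 0.977, 0.001, 0.001]
ft_force: [0.1, 0.1, 1.4]
width: 0.0457
t 18.48 tcp [0.4647 0.0379 0.0731] yaw 155.53 tilt 0.22 w 0.0457 F [0.1 0.1 1.4]
 -> shift cm [-9.7  -0.11  7.02] spin -0.07
```

View pics/d9.png

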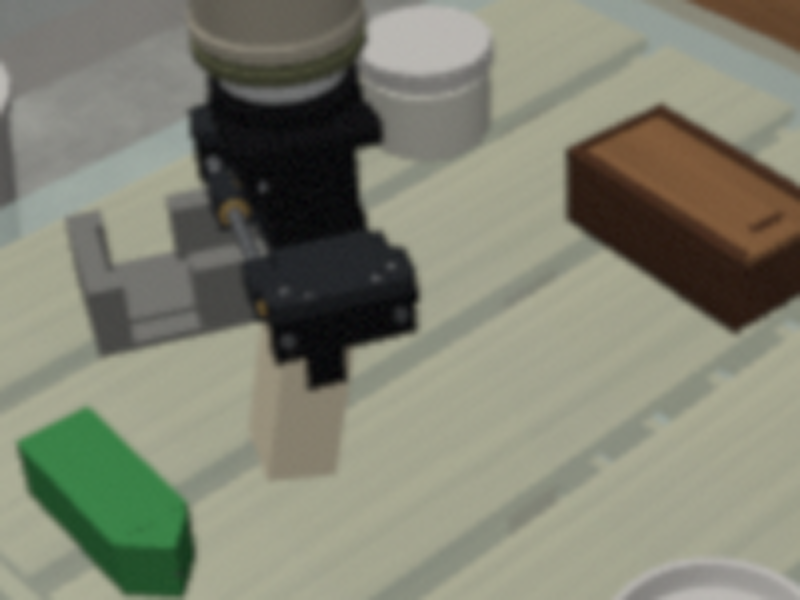

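```bash
python3 -m inch '[[[0.4,0,0.03],0,-1],[[0.8,0,0.08],0,-1],[[1.1,0,0.12],0,-1],[[1.25,0,0.16],0,-1],[[1.25,0,0.18],0,-1],[[1.25,0,0.18],0,-1]]' 3
cat >> h.py <<'E'
def vert(n,f=None):
    c=cap(n); X=cloud(c); img=c['color'].astype(int); b,g,r=img[...,0],img[...,1],img[...,2]
    s=status.sense(); M=R.from_quat(s['ee_rot']).as_matrix(); T=(X-s['eef_pos'])@M*1000
    m=(r>110)&(r-b>18)&(np.abs(T[...,1])<32)&(np.abs(T[...,0])<40)&(X[...,2]>.010)&(X[...,2]<.3)&(T[...,2]<85)&(T[...,2]>-35)&(c['depth']>0)
    P=T[m]; print(n,len(P))
    # fit planes by kmeans on local normals -> PCA on two visible faces
    gy=np.gradient(X,axis=0,edge_order=1); gx=np.gradient(X,axis=1)
    N=np.cross(gx,gy); N/=np.linalg.norm(N,axis=-1,keepdims=True)+1e-9; N=N@M
    best=[]
    for ax in (0,1):
        for sg in (1,-1):
            mm=m&(sg*N[...,ax]>.8); mm=cv2.erode(mm.astype(np.uint8),np.ones((2,2)))>0
            Q=T[mm]
            if len(Q)<25: continue
            for _ in range(3):
                A=Q.mean(0); n_=np.linalg.svd(Q-A,full_matrices=False)[2][2]; e=(Q-A)@n_; Q=Q[np.abs(e)<2.5*e.std()+.3]
            n_=n_*np.sign(n_[ax]); print(' face',ax,sg,len(Q),'centre',A.round(1),'normal',n_.round(3),'tilt deg',np.degrees(np.arcsin(n_[2])).round(2),'rms',e.std().round(2))
    if f:
        u,v=px(c,s['eef_pos']); u=int(np.clip(u,100,411)); v=int(np.clip(v,75,308))
        cv2.imwrite('pics/'+f,cv2.resize(c['color'][v-75:v+75,u-100:u+100],None,fx=4,fy=4,interpolation=cv2.INTER_CUBIC))
    return c
E
python3 - <<'E'
from h import *
to([.5,-.228,.079],155.6)
vert('side','d10.png'); vert('scene','s10.png')
E
```

```text
time: 19.27
eef_pos: [0.4536, 0.0429, 0.0713]
ee_rot: [0.212, 0.977, 0.001, 0.001]
ft_force: [-1.6, 0.5, 4.1]
width: 0.0463
t 19.27 tcp [0.4536 0.0429 0.0713] yaw 155.51 tilt 0.23 w 0.0463 F [-1.6  0.5  4.1]
 -> shift cm [-15.45 -22.73  -0.81] spin -0.09
side 449
 face 0 -1 56 centre [26.5 -9.1 26.7] normal [ 0.999 -0.011 -0.044] tilt deg -2.51 rms 0.3
 face 1 1 93 centre [  8.3 -22.2  36. ] normal [0.004 1.    0.007] tilt deg 0.4 rms 1.36
scene 251
 face 1 -1 63 centre [ 8.6 23.1 32.1] normal [-0.019  1.     0.01 ] tilt deg 0.57 rms 1.18
```

View pics/d10.png

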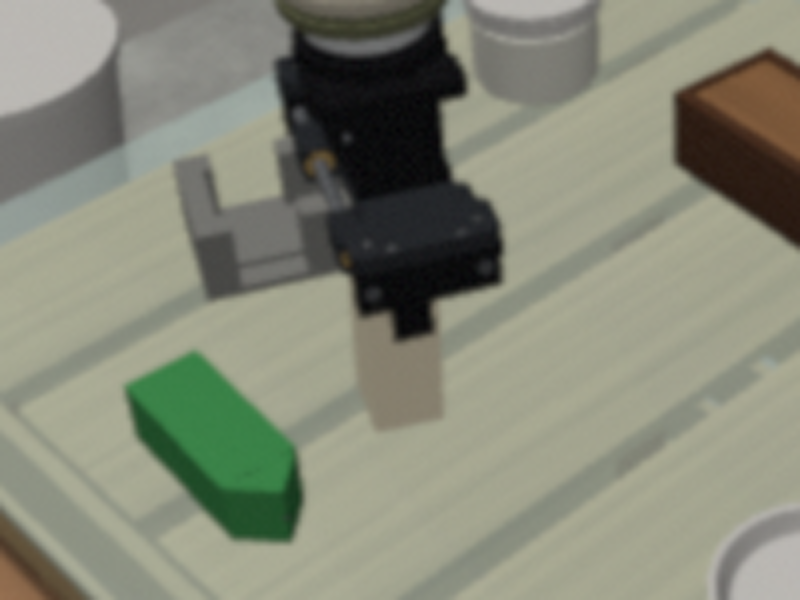

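View pics/s10.png

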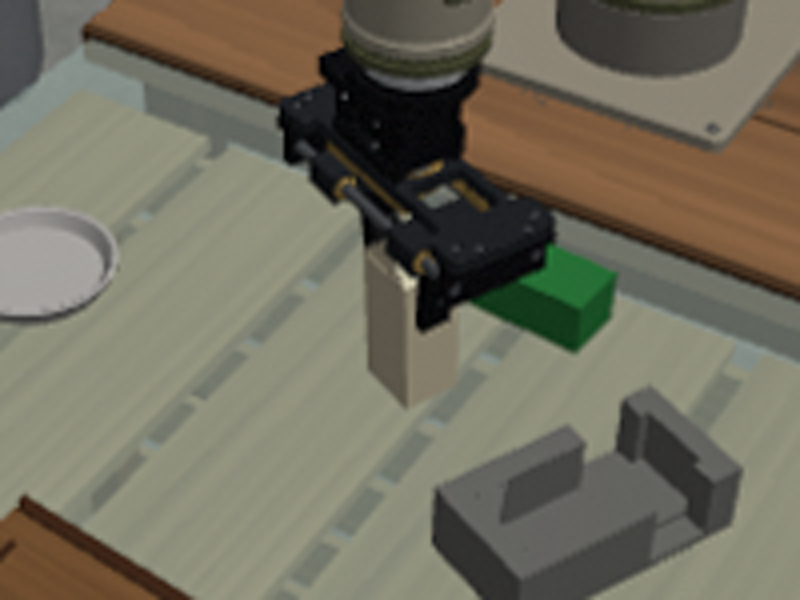

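```bash
python3 -m inch '[[[0.1,0,0.02],0,-1],[[0.2,0,0.04],0,-1],[[0.2,0,0.04],0,-1]]' 3
python3 - <<'E'
from h import *
to([.5,-.228,.079],155.6)
vert('side'); vert('scene'); c=vert('wrist'); cv2.imwrite('pics/w11.png',c['color'])
E
```

```text
time: 19.75
eef_pos: [0.4517, 0.0437, 0.0708]
ee_rot: [0.212, 0.977, 0.001, 0.001]
ft_force: [-0.9, -0.7, 2.4]
width: 0.0459
t 19.75 tcp [0.4517 0.0437 0.0708] yaw 155.52 tilt 0.22 w 0.0459 F [-0.9 -0.7  2.4]
 -> shift cm [-15.66 -22.73  -0.86] spin -0.08
side 433
 face 0 -1 44 centre [ 25.4 -11.2  23.5] normal [ 1.    -0.007 -0.023] tilt deg -1.32 rms 0.34
 face 1 1 86 centre [  7.5 -22.2  35.8] normal [ 0.017  1.    -0.002] tilt deg -0.11 rms 1.12
scene 228
 face 1 -1 69 centre [ 8.1 23.  40.5] normal [-0.018  1.     0.016] tilt deg 0.89 rms 1.17
wrist 5082
 face 0 -1 3576 centre [22.2 -0.5  4.8] normal [ 1.     0.    -0.024] tilt deg -1.35 rms 0.19
```

View pics/w11.png

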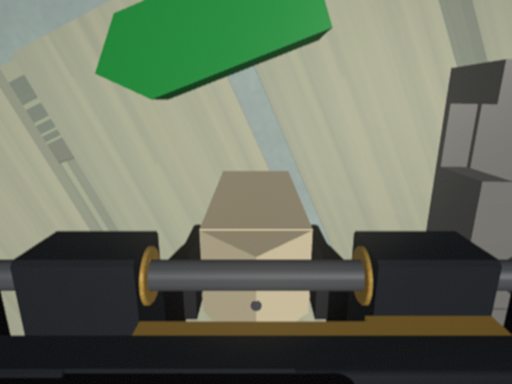

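```bash
python3 -m inch '[[[0.1,0,0.02],0,-1],[[0.22,0,0.04],0,-1],[[0.22,0,0.04],0,-1]]' 3
python3 - <<'E'
from h import *
to([.5,-.228,.079],155.6)
vert('side'); vert('wrist')
E
```

```text
time: 20.27
eef_pos: [0.4499, 0.0446, 0.0705]
ee_rot: [0.212, 0.977, 0.001, 0.002]
ft_force: [1.1, -1.0, 0.3]
width: 0.0457
t 20.27 tcp [0.4499 0.0446 0.0705] yaw 155.52 tilt 0.24 w 0.0457 F [ 1.1 -1.   0.3]
 -> shift cm [-15.87 -22.73  -0.89] spin -0.08
side 414
 face 0 -1 41 centre [ 24.6 -12.9  21.1] normal [ 1.    -0.008 -0.003] tilt deg -0.15 rms 0.38
 face 1 1 75 centre [  4.7 -22.2  31.3] normal [-0.016  1.    -0.011] tilt deg -0.63 rms 1.22
wrist 4798
 face 0 -1 3496 centre [21.8 -0.6  3.6] normal [1.    0.    0.001] tilt deg 0.08 rms 0.18
```

```bash
python3 -m inch '[[[0,0,0],0,-1],[[0,0,0],0,-1],[[0,0,-0.3],0,-1],[[0,0,-0.8],0,-1],[[0,0,-1.6],0,-1],[[0,0,-2.6],0,-1],[[0,0,-3.6],0,-1],[[-0.7,-1,-4],0,-1],[[-2,-2.8,-4],0,-1],[[-3.6,-5,-4],0,-1],[[-5.2,-7.3,-4],0,-1],[[-6.9,-9.7,-4],0,-1],[[-8.6,-12.1,-4],0,-1],[[-10.3,-14.5,-4],0,-1],[[-12,-16.9,-4],0,-1],[[-13.6,-19.1,-4],0,-1],[[-14.9,-21,-4],0,-1],[[-15.8,-22.2,-4],0,-1],[[-16.2,-22.7,-4],0,-1],[[-16.2,-22.7,-4],0,-1]]' 20
python3 - <<'E'
from h import *
to([.5027,-.2292,.079],155.6)
c=vert('side','d12.png')
def rim(c,n):
    X=cloud(c); d=(np.abs(X[...,0]-0.5)<.09)&(np.abs(X[...,1]+0.23)<.09)&(X[...,2]>.012)&(X[...,2]<.022)&(c['depth']>0)
    P=X[d]; print(n,'rim',len(P),cv2.minEnclosingCircle((P[:,:2]*1000).astype(np.float32)))
rim(c,'side'); c=vert('scene','s12.png'); rim(c,'scene'); c=vert('wrist'); rim(c,'wrist')
E
```

```text
time: 22.88
eef_pos: [0.503, -0.2291, 0.11]
ee_rot: [0.212, 0.977, 0.001, 0.001]
ft_force: [0.5, 0.6, -2.0]
width: 0.0459
t 22.88 tcp [ 0.503  -0.2291  0.11  ] yaw 155.51 tilt 0.23 w 0.0459 F [ 0.5  0.6 -2. ]
 -> shift cm [ 0.03 -0.03  3.09] spin -0.09
side 909
 face 0 -1 342 centre [24.4 -2.7 12.6] normal [ 1.     0.004 -0.   ] tilt deg -0.03 rms 0.48
 face 1 1 210 centre [  5.9 -23.   29. ] normal [0.002 1.    0.004] tilt deg 0.21 rms 0.86
side rim 388 ((499.37554931640625, -227.98818969726562), 60.735328674316406)
scene 299
 face 1 -1 56 centre [ 5.7 22.5 39.8] normal [-0.011  1.     0.024] tilt deg 1.4 rms 1.83
scene rim 219 ((500.2501220703125, -225.6257781982422), 60.65042495727539)
wrist 4960
 face 0 -1 3606 centre [21.9 -0.5  7. ] normal [1.    0.    0.001] tilt deg 0.03 rms 0.18
wrist rim 2994 ((501.7553405761719, -230.2691650390625), 59.3964958190918)
```

View pics/d12.png

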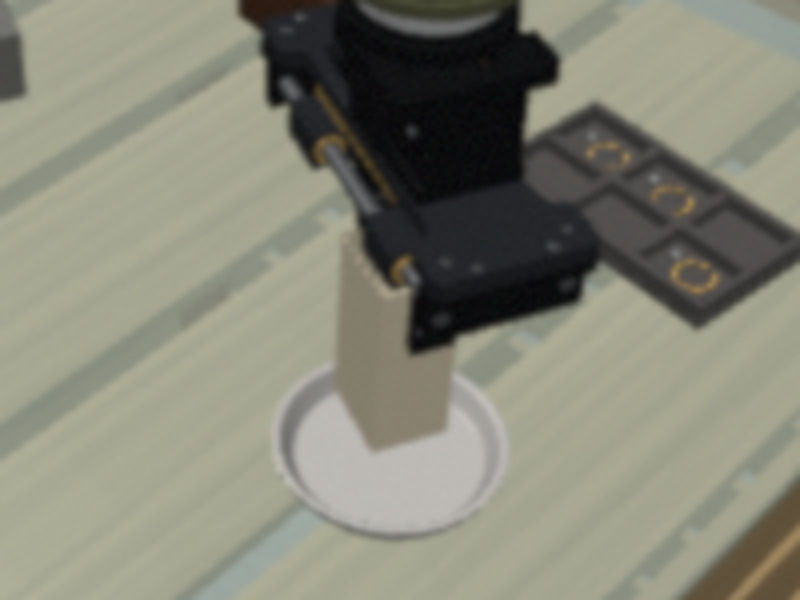

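View pics/s12.png

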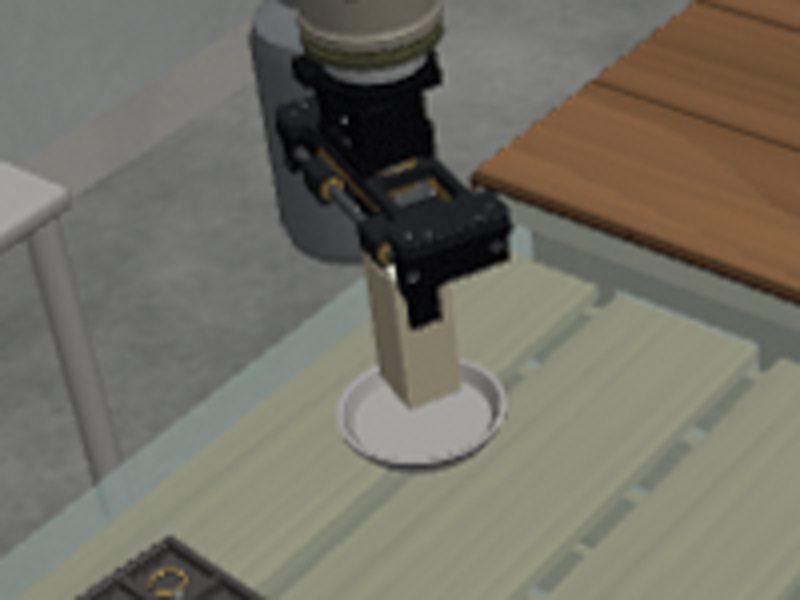

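```bash
python3 -m inch '[[[-0.1,-0.07,0.4],0,-1],[[-0.1,-0.07,1],0,-1],[[-0.1,-0.07,1.7],0,-1],[[-0.1,-0.07,2.3],0,-1],[[-0.1,-0.07,2.7],0,-1],[[-0.1,-0.07,3],0,-1],[[-0.1,-0.07,3.15],0,-1],[[-0.1,-0.07,3.22],0,-1],[[-0.1,-0.07,3.25],0,-1],[[-0.1,-0.07,3.25],0,-1]]'
```

```text
time: 24.28
eef_pos: [0.5039, -0.2293, 0.0776]
ee_rot: [0.212, 0.977, 0.002, 0.001]
ft_force: [-0.5, -0.0, -1.7]
width: 0.0461
```

```bash
python3 -m inch '[[[0,0,0.04],0,-1],[[0,0,0.08],0,-1],[[0,0,0.1],0,-1],[[0,0,0.1],0,-1],[[0,0,0.1],0,-1]]'
```

```text
time: 24.9
eef_pos: [0.5039, -0.2293, 0.0766]
ee_rot: [0.212, 0.977, 0.002, 0.001]
ft_force: [-0.4, 0.2, -2.5]
width: 0.0458
```

```bash
python3 -m inch '[[[0,0,0.03],0,-1],[[0,0,0.06],0,-1],[[0,0,0.06],0,-1],[[0,0,0.06],0,-1]]'
```

```text
time: 25.4
eef_pos: [0.5041, -0.2294, 0.0765]
ee_rot: [0.212, 0.977, 0.002, 0.002]
ft_force: [-1.4, 1.3, 4.7]
width: 0.0458
```

```bash
python3 -m inch '[[[0,0,0],0,-1],[[0,0,0],0,-1],[[0,0,0],0,-1]]' 3
python3 - <<'E'
from h import *
to([.5027,-.2292,.079],155.6)
vert('side','d13.png'); vert('wrist')
E
```

```text
time: 25.78
eef_pos: [0.5042, -0.2294, 0.0765]
ee_rot: [0.212, 0.977, 0.002, 0.002]
ft_force: [-0.5, 0.0, 0.9]
width: 0.046
t 25.77 tcp [ 0.5042 -0.2294  0.0765] yaw 155.58 tilt 0.29 w 0.046 F [-0.5  0.   0.9]
 -> shift cm [ 0.14 -0.05 -0.25] spin -0.02
side 817
 face 0 -1 291 centre [24.7 -2.8 12.1] normal [ 1.     0.003 -0.003] tilt deg -0.16 rms 0.45
 face 1 1 201 centre [  6.4 -22.3  31.3] normal [0.014 1.    0.001] tilt deg 0.06 rms 0.86
wrist 4972
 face 0 -1 3643 centre [21.9 -0.8  5.3] normal [ 1.     0.    -0.003] tilt deg -0.15 rms 0.18
```

View pics/d13.png

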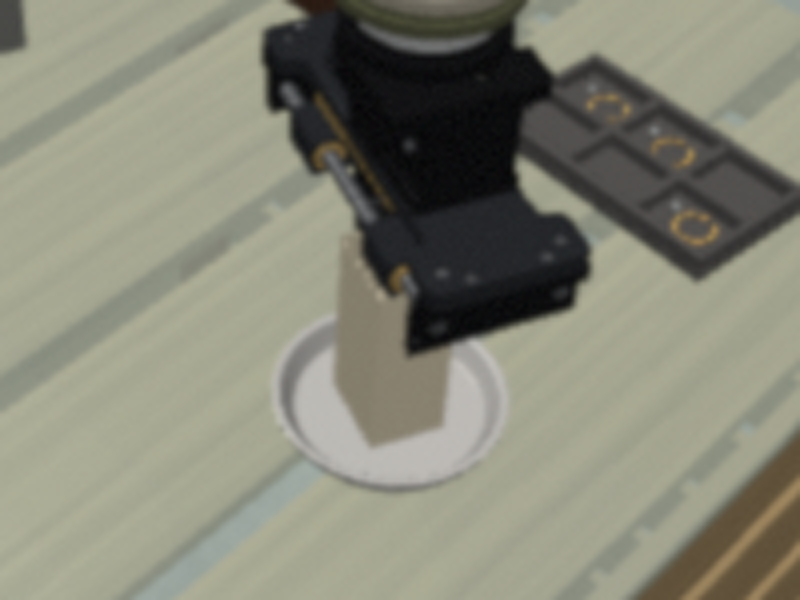

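```bash
python3 -m inch '[[[0,0,0],0,0.1],[[0,0,0],0,0.15],[[0,0,0],0,0.25],[[0,0,0],0,0.5],[[0,0,0],0,0.8],[[0,0,0],0,1],[[0,0,0],0,1],[[0,0,-1],0,1],[[0,0,-3],0,1],[[0,0,-6],0,1],[[0,0,-10],0,1],[[0,0,-14],0,1],[[5,0,-17],0,1],[[9,5,-18],0,1],[[12,9,-18],0,1],[[12,9,-18],0,1]]'
python3 - <<'E'
from h import *
s=status.sense(); print(s['time'],s['eef_pos'],s['width'])
for n in ('side','scene'):
    c=cap(n); X=cloud(c); img=c['color'].astype(int); b,g,r=img[...,0],img[...,1],img[...,2]
    u,v=map(int,px(c,[.5,-.228,.05])); cv2.imwrite('pics/f_%s.png'%n,cv2.resize(c['color'][max(v-75,0):v+75,max(u-100,0):u+100],None,fx=3.5,fy=3.5,interpolation=cv2.INTER_CUBIC)); cv2.imwrite('pics/full_%s.png'%n,c['color'])
    near=(np.hypot(X[...,0]-.5,X[...,1]+.228)<.09)&(c['depth']>0)
    P=X[near&(X[...,2]>.012)&(X[...,2]<.022)]; print(n,'rim',cv2.minEnclosingCircle((P[:,:2]*1000).astype(np.float32)))
    can=near&(r-b>18)&(X[...,2]>.03)&(X[...,2]<.2)
    P=X[can]; print('top z',np.percentile(P[:,2],[99,99.8]).round(4)); top=P[P[:,2]>.122]; print('ridge',(top.mean(0)*1000).round(1),len(top))
    for z0,z1 in((.03,.06),(.08,.105)):
        q=P[(P[:,2]>z0)&(P[:,2]<z1)]; print(z0,(q.mean(0)*1000).round(1))
E
```

```text
time: 27.88
eef_pos: [0.4311, -0.0949, 0.2575]
ee_rot: [0.209, 0.978, 0.003, 0.002]
ft_force: [0.3, -2.3, -0.5]
width: 0.087
27.875 [ 0.4310736  -0.09492792  0.2575379 ] 0.08704228657481865
side rim ((499.8187561035156, -227.7664031982422), 60.269386291503906)
top z [0.1328 0.134 ]
ridge [ 496.5 -230.8  127.6] 188
0.03 [ 487.2 -237.9   45.3]
0.08 [ 487.2 -237.6   92.9]
scene rim ((499.9427185058594, -226.56024169921875), 61.63644790649414)
top z [0.134  0.1354]
ridge [ 503.4 -220.5  128.1] 65
0.03 [ 511.8 -213.1   45.3]
0.08 [ 511.3 -212.3   92.3]
```

View pics/f_side.png

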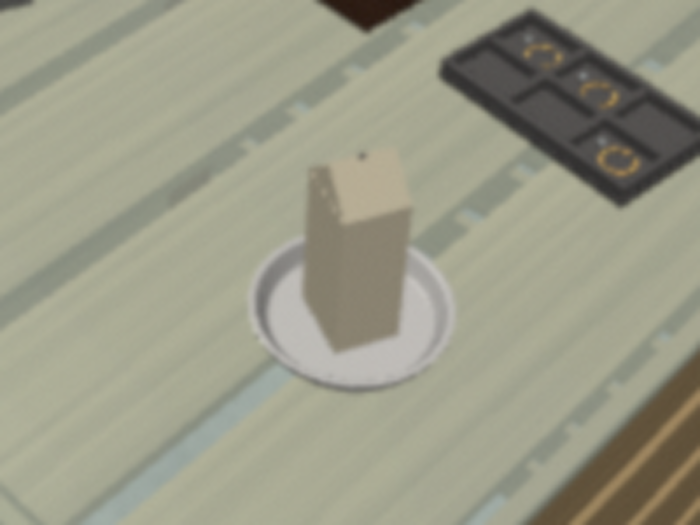

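View pics/full_scene.png

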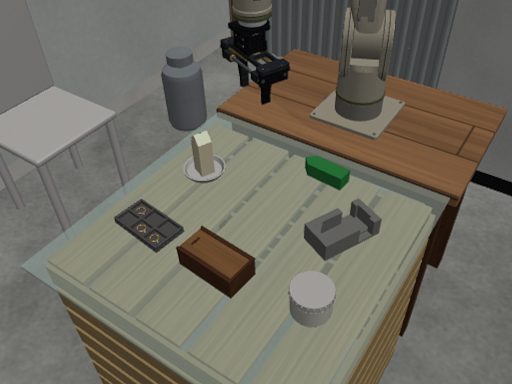

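Run:
```python
from h import *
print(ctrl.close_job())
```

```text
the job is handed in; nothing more can be done
None
```

The candle now stands upright, foot down and ridge up, near the middle of the dish. I handed the job in at about 28 s of the 58 s allowed.

- **First lay-down:** I gripped the candle at the mould's cut-outs, lifted it out level, and laid it on its flat side on clear glass. It was pressed down with about 12 N at contact, then let go.
- **Standing it up:** Moves can't tilt the tool. I took a fresh hold near the roof at the lightest grip and lifted in an arc, so the candle turned between the pads with its foot on the glass. A first try at 6 N lifted it level without turning, so I set it back down on the glass and repeated at 3 N.
- **Placing it:** Once it was vertical I gripped it firmly, carried it to the dish, lowered it until I felt contact at about 5 N, eased the grip and let go.

**Last checks:**
- **Upright:** before I let go, the candle's tilt read within about 0.2° of vertical. After I let go, its top was at about 134 mm, which matches 6 mm of dish floor plus 128 mm of candle.
- **Centring:** the candle's middle was 1–3 mm from the dish's centre. The cameras disagreed by 2–3 mm on this.
- **Surroundings:** the dish had not moved, and the gripper was open and well clear. The jar, bead box and tray looked undisturbed in the pictures; I did not re-measure them.

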